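Shift the repaired gear selector into third

ROBOT

A 6-joint arm with a two-finger parallel gripper is mounted at the origin on the work surface. World frame = base frame: x ahead of the robot, y to its left, z up, the work surface at z = 0. Lengths are in m, angles in rad, forces in N, time in s.
With the tool pointing down it reaches from about 0.3 to 0.875 m from the base axis. Payload 6.4 kg.
Tool frame: the origin (TCP) lies between the finger pads; the fingertips stand ctrl.tip_extent ahead of it and the grasp point (between the pads) is the TCP (ctrl.tip_extent is the distance from the TCP to the fingertips, in m); z points along the fingers, y is the line along which they close (so a half turn about z gives the same grasp; the last joint's range is limited). The gripper opens to 85 mm and grips with 20 to 120 N. Pads are 22 mm wide; open, the fingers measure 114 mm over their backs; the gripper's body (76 mm by 85 mm) begins 54 mm behind the grasp point. The pads swing forward as they close: fully open they stand 13 mm farther back than shut.
Start: joints at [0.931, 0.181, 1.607, -0, 1.354, -0.206], TCP at [0.242, 0.522, 0.25] pointing down, gripper open.
Joint ranges: [-2.99, 2.99], [-0.89, 2.07], [0.3, 2.58], [-1.14, 4.28], [0, 2.63], [-3.12, 3.12]. Speed limits (rad/s): [2.57, 2.57, 3.01, 3.14, 3.14, 3.14].

INTERFACE

Orientations are given as a unit quaternion [w, x, y, z].
In Python, from bench import ctrl gives the robot as it stands.
- The arm moves only by the tool send_rows, never from a script. Its arguments are lists of equal length, an entry for each row: "dr": the turn, a rotation vector about the tool's x, y, z in units of 6 degrees (1.0 is 6 degrees), a list of three; "xyz": the shift along the tool's x, y, z in cm, a list of three; "jaw": the opening in per cent of the stroke, from 0 (shut) to 100 (fully open). In form: {"dr": [[wx, wy, wz], ...], "xyz": [[dx, dy, dz], ...], "jaw": [jaw, ...]}. A call has exactly 8 rows; each row is the pose to reach, as a shift and turn from the pose commanded when the call began, along the tool's axes at that moment; what a row does not reach only later rows make up. A row lasts 1/8 s, in which the tool goes at most 62.5 mm and 10.7 degrees, less where a joint would pass 70% of its speed; a pose out of reach is approached as far as the arm can. A call with a gripper value outside its range is refused whole. The fingers move at their own pace and stop on an object; the grip force is fixed at half the most. Time passes only in rows, so rows that repeat a pose let the fingers close, or fill a call up. It gives the time, the measured TCP pose, the force, the opening and the grip force at its end, in the units of the state.
- ctrl.get_obs(): the state, without advancing time (a new reading comes with each control period).
- ctrl.camera(name): name is "side" or "top"; returns the picture (400x640x3 uint8, red, green, blue); there is no depth.
- ctrl.calibration(name): a dict with "camera_matrix" (3x3 intrinsics, pixels), "D" ([k1, k2, p1, p2, k3] as OpenCV has them; the pictures are not rectified), "world_from_camera" (4x4, takes a point from camera to world coordinates). Camera axes: x right, y up, looking along -z (the intrinsics and any distortion apply to the point x, -y, -z); pixel columns grow to the right and rows downward; lengths in m; the calibration is good to about 2 mm. A picture is of the moment at which its call begins. calibration takes no time and is no camera call.
- ctrl.hand_in(): hands the job in; it is judged then, once.
The state is a dict: "time_s": time; "q": joint angles; "dq": joint speeds; "joint_efforts": joint torques, N m; "eef_pos": TCP position; "eef_rot": TCP orientation; "wrist_force": force on the tool from outside, world axes, zero at the start; "torque": the same for the moment, N m; "opening": opening from 0.0 (shut) to 1.0 (fully open); "grasp_force": force on a finger pad.
Only numpy, scipy, OpenCV 4.12 (cv2) and the standard library are available. Lean on these libraries where they do the work, as an engineer would, in place of code of your own. Each camera call takes 0.05 s, during which the arm holds its last target. There are 200 camera calls.

TASK

A forklift gear selector is bolted to the repair bench with its lever somewhere in the left-hand lane of its H-shaped gate. With the fingertips, gently push the lever to the cross slot, across to the right-hand lane and then forward, fully home in the third slot, so that its switch can be tested; seen from the robot the first slot is far left, the second near left, the third far right and the fourth near right. Only push the lever, never grip it, and leave the things lying around the selector where they are.

Things in the scene. Friction and masses are not known exactly. Their poses are not given: they have to be found in the camera images.
- selector: gear selector unit fixed to the bench: grey box 200 mm long (its +x, forward, points away from the robot, turned up to 0.4 rad) by 160 mm wide (its +y is left). Aluminium gate plate on top, upper face 105 mm above the bench. A black round connector sticks out 28 mm at the forward end, four feet 22 mm at the sides. Origin: centre of the underside.
- gate (a point): centre of the H in the gate plate's upper face. Two lanes along the selector's x, centred 16.5 mm left and right of here, about 14 mm wide and 60 mm long, joined by a cross slot along y, 15 mm wide, through this point.
- third_slot (a point): far end of the third slot (forward end of the right-hand lane), in the plate's upper face, 30 mm forward and 16.5 mm right of the gate's centre.
- pivot (a point): point the lever leans about, forward/back and left/right: on the unit's middle, 22 mm above the bench. Friction holds the lever where it is left; about 3 N at the knob moves it; no springs or detents. It cannot be lifted out.
- knob: black ball knob, 40 mm diameter, on the lever's 10 mm steel stem. Origin: the ball's centre, 170 mm from the pivot, 180 to 192 mm above the bench; in the selector's frame x = 170 sin(fore), y = -170 sin(across) cos(fore) mm. At the knob the lanes lie 34 mm left and right of the middle, and the slots end 45 mm forward or back of the cross slot.
- across (a joint): sideways lean of the lever, rad: -0.2035 fully left (left lane), 0 upright, +0.2035 fully right (right lane). Free to change only while the lever is in the cross slot (fore between about -0.04 and 0.04); in a lane it has about 0.03 of play.
- fore (a joint): forward lean of the lever, rad: -0.268 fully back (near slots home), 0 in the cross slot, +0.268 fully forward (far slots home). Starts anywhere between the two ends.
- screwdriver: loose screwdriver about 190 mm long lying on the bench to the left of the selector; to be left alone. Origin: near its middle on the bench side
- screw_jar: loose glass jar with a steel lid, 54 mm diameter, 65 mm tall, standing to the right of the selector; to be left alone. Origin: centre of its underside
- meter: loose hand-held meter, 140 x 72 x 30 mm, lying on its back to the right of the selector; to be left alone. Origin: centre of its underside

How it is judged:
By the outcome, as a careful person would: the job done as asked, in the order asked, and still so for the second after the job is handed in, with the robot touching nothing.
It also fails if it takes over 54 s, if anything falls off the work surface, if the arm or the gripper's body presses on something with over 40 N, if the wrist force passes 120 N, or if a joint passes its speed limit or range.

## Working session

There is one attempt and no reset: what is moved stays moved. The work goes in short steps, Python scripts to look and compute and a tool call to move; the robot and the scene stay as the last step left them, time stands still between calls to the robot, and variables do not carry over. Pictures are saved under pics/ and viewed, at most 10 in all, crops included, and the job is handed in when it is done.

Besides the shell and the picture viewer there is one more tool, called after "Request:" in YAML: its name, and indented under it one key for each argument. send_rows: Moves the arm, as the interface text tells. Its arguments: {"type":"object","properties":{"dr":{"type":"array","items":{"type":"array","items":{"type":"number"}}},"xyz":{"type":"array","items":{"type":"array","items":{"type":"number"}}},"jaw":{"type":"array","items":{"type":"number"}}},"required":["dr","xyz","jaw"]}

```bash
mkdir -p pics; python3 - <<'E'
from bench import ctrl
import cv2,numpy as np
for n in("top","side"):
    cv2.imwrite(f"pics/{n}0.png",ctrl.camera(n)[:,:,::-1]); c=ctrl.calibration(n)
    print(n,np.round(c["camera_matrix"],1).tolist(),np.round(c["D"],4),np.round(c["world_from_camera"],3).tolist())
o=ctrl.get_obs();print(o,ctrl.tip_extent)
E
```

```text
top [[478.7, 0.0, 321.1], [0.0, 478.7, 197.4], [0.0, 0.0, 1.0]] [-0.13  0.    0.    0.    0.  ] [[-0.006, 0.997, -0.074, 0.5], [-0.999, -0.009, -0.033, 0.004], [-0.034, 0.074, 0.997, 1.092], [0.0, 0.0, 0.0, 1.0]]
side [[477.9, 0.0, 311.8], [0.0, 477.9, 205.1], [0.0, 0.0, 1.0]] [-0.1361  0.      0.      0.      0.    ] [[0.996, 0.059, -0.065, 0.464], [-0.088, 0.617, -0.782, -0.909], [-0.006, 0.785, 0.62, 0.859], [0.0, 0.0, 0.0, 1.0]]
{'time_s': 0.1, 'q': array([ 9.30634533e-01,  1.81488380e-01,  1.60786080e+00,  1.55701378e-05,
        1.35378888e+00, -2.06331027e-01]), 'dq': array([ 0.00062079, -0.00183871, -0.00267605,  0.00044709,  0.00166474,
        0.00037447]), 'joint_efforts': array([-1.43120407e-03, -4.45880806e+01, -3.52239740e+01, -3.89611023e-04,
        4.12968991e-03, -5.41846964e-05]), 'eef_pos': array([0.241428  , 0.52137361, 0.24948487]), 'eef_rot': array([-3.24295754e-04,  2.15219899e-01,  9.76565307e-01, -7.01395208e-04]), 'wrist_force': array([0.17287272, 0.31679049, 0.35036252]), 'torque': array([ 0.03412706, -0.00346798,  0.02980881]), 'grasp_force': 0.0, 'opening': 1.0032294923109855} 0.019
```

View pics/top0.png

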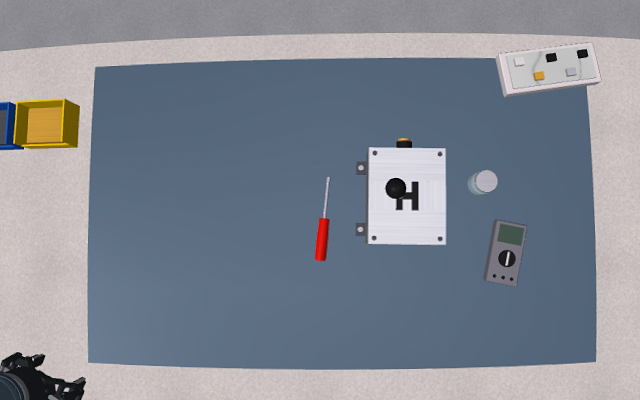

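View pics/side0.png

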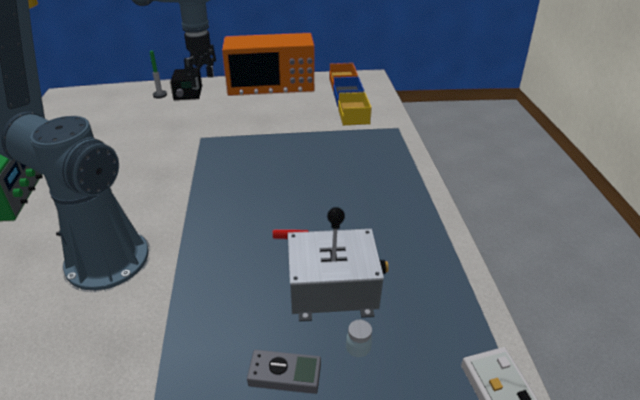

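The top view shows the plate with corners near (368,148) and (446,244), and the knob near (396,188). In the side view the knob is at (336,215). The knob is in the left lane, leaning forward. I'll enlarge both.

```bash
cat > h.py <<'E'
import cv2,numpy as np
from bench import ctrl
def ray(n,uv):
    c=ctrl.calibration(n);T=np.array(c["world_from_camera"])
    p=cv2.undistortPoints(np.array([[uv]],float),np.array(c["camera_matrix"]),np.array(c["D"]))[0,0]
    return T[:3,3],T[:3,:3]@np.array([p[0],-p[1],-1])
def atz(n,uv,z):
    o,d=ray(n,uv);return o+d*(z-o[2])/d[2]
def tri(a,b):
    (o,d),(p,e)=ray("top",a),ray("side",b)
    s=np.linalg.lstsq(np.c_[d,-e],p-o,rcond=None)[0];A,B=o+s[0]*d,p+s[1]*e
    return (A+B)/2,np.linalg.norm(A-B)
E
python3 - <<'E'
import cv2,numpy as np
a=cv2.imread("pics/top0.png")[135:255,350:460];b=cv2.imread("pics/side0.png")[200:320,280:390]
cv2.imwrite("pics/c.png",np.hstack([cv2.resize(i,(396,432),interpolation=cv2.INTER_CUBIC) for i in(a,b)]))
E
```

```text
(no output)
```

View pics/c.png

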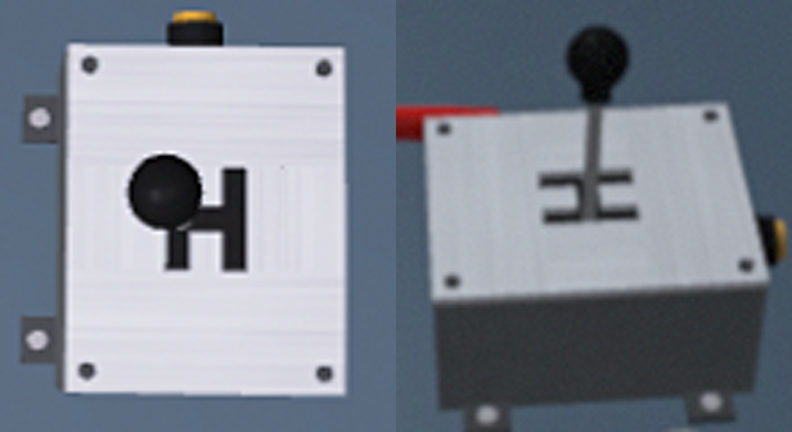

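The crop (3.6x) shows the top-view plate corners at (68,45), (345,47), (345,395) and (65,391). The right lane runs from (234,168) to (234,271), and the knob is at (165,192). In the side panel the knob is at (202,57) and the screws at (48,129), (314,116), (350,265) and (56,282).

```bash
cat > m.py <<'E'
from h import *
t=lambda u,v:((u+.5)/3.6-.5+350,(v+.5)/3.6-.5+135)
s=lambda u,v:((u+.5)/3.6-.5+280,(v+.5)/3.6-.5+200)
R=lambda x:np.round(x,4)
P=[atz("top",t(*c),.105) for c in((68,45),(345,47),(345,395),(65,391))]
print(R(P)); print("ctr plate",R(np.mean(P,0)))
S=[atz("top",t(*c),.105) for c in((90,65),(324,68),(324,373),(87,371))]
S2=[atz("side",s(*c),.105) for c in((48,129),(314,116),(350,265),(56,282))]  # BL?,...
print("screws",R(S),R(np.mean(S,0)),R(S2),R(np.mean(S2,0)))
f=(P[0]+P[1]-P[2]-P[3]);print("yaw",np.arctan2(f[1],f[0]), "side yaw",[np.arctan2(*(S2[i]-S2[j])[[1,0]]) for i,j in((1,0),(2,3))])
print("lane",R(atz("top",t(234,168),.105)),R(atz("top",t(234,271),.105)))
print("knob",tri(t(165,192),s(202,57)))
E
python3 m.py
```

```text
[[ 0.6777 -0.0623  0.105 ]
 [ 0.6754 -0.2232  0.105 ]
 [ 0.4745 -0.2181  0.105 ]
 [ 0.4784 -0.0579  0.105 ]]
ctr plate [ 0.5765 -0.1404  0.105 ]
screws [[ 0.6659 -0.0748  0.105 ]
 [ 0.6631 -0.2106  0.105 ]
 [ 0.4872 -0.2062  0.105 ]
 [ 0.4897 -0.0706  0.105 ]] [ 0.5765 -0.1405  0.105 ] [[ 0.4892 -0.0678  0.105 ]
 [ 0.6651 -0.0718  0.105 ]
 [ 0.6629 -0.2074  0.105 ]
 [ 0.4861 -0.2042  0.105 ]] [ 0.5758 -0.1378  0.105 ]
yaw -0.023944362380918308 side yaw [np.float64(-0.022780246986301347), np.float64(-0.017999370204840836)]
lane [ 0.6053 -0.1568  0.105 ] [ 0.546  -0.1556  0.105 ]
knob (array([ 0.58385185, -0.10625512,  0.19039794]), np.float64(8.59139297160097e-05))
```

```bash
cat > g.py <<'E'
import sys,numpy as np
from scipy.spatial.transform import Rotation as Ro
from bench import ctrl
C=np.array([.576,-.139]);yaw=-.022
c,s=np.cos(yaw),np.sin(yaw);A=np.array([[c,-s],[s,c]])
o=ctrl.get_obs();q=o["eef_rot"];R=Ro.from_quat([q[1],q[2],q[3],q[0]])
p=o["eef_pos"]
print("t",o["time_s"],"sel-frame tcp mm",np.round(1e3*(A.T@(p[:2]-C)),1),"z",round(p[2]*1e3,1),"F sel",np.round(A.T@o["wrist_force"][:2],1),"open",round(o["opening"],2))
T=Ro.from_matrix(np.array([[-c,-s,0],[-s,c,0],[0,0,-1]]))
print("dr",np.round(np.degrees((R.inv()*T).as_rotvec())/6,2))
for a in sys.argv[1:]:   # targets x,y,z mm in selector frame (z from bench)
    x,y,z=map(float,a.split(","));w=np.r_[C+A@np.array([x,y])/1e3,z/1e3]
    print(a,"xyz cm",np.round(R.inv().apply(w-p)*100,2))
E
python3 g.py 56,33,300
```

```text
t 0.1 sel-frame tcp mm [-349.   652.9] z 249.5 F sel [0.2 0.3] open 1.0
dr [-0.01 -0.01 -3.93]
56,33,300 xyz cm [-61.93 -40.6   -5.01]
```

Request:
send_rows:
  dr:
    - [0,0,-0.4]
    - [0,0,-0.9]
    - [0,0,-1.4]
    - [0,0,-1.9]
    - [0,0,-2.4]
    - [0,0,-2.9]
    - [0,0,-3.4]
    - [0,0,-3.93]
  xyz:
    - [-4,-2.6,-2]
    - [-8,-5.2,-5]
    - [-12,-7.9,-5]
    - [-16,-10.5,-5]
    - [-20,-13.1,-5]
    - [-24,-15.7,-5]
    - [-28,-18.4,-5]
    - [-32,-21,-5]
  jaw: [0,0,0,0,0,0,0,0]

```text
time_s: 1.1
eef_pos: [0.4442, 0.1952, 0.3]
eef_rot: [-0.0, 0.01, 1.0, 0.0]
wrist_force: [0.9, 1.2, 0.5]
opening: -0.005
grasp_force: 0.0
```

```bash
python3 g.py 56,33,300
```

```text
t 1.1 sel-frame tcp mm [-139.2  331.3] z 300.0 F sel [0.8 1.2] open -0.0
dr [ 0.   -0.    0.01]
56,33,300 xyz cm [-19.47 -29.85  -0.  ]
```

Request:
send_rows:
  dr:
    - [0,0,0]
    - [0,0,0]
    - [0,0,0]
    - [0,0,0]
    - [0,0,0]
    - [0,0,0]
    - [0,0,0]
    - [0,0,0]
  xyz:
    - [-2.8,-4.3,0]
    - [-5.6,-8.6,0]
    - [-8.4,-12.9,0]
    - [-11.2,-17.2,0]
    - [-14,-21.5,0]
    - [-16.8,-25.7,0]
    - [-19.5,-29.9,0]
    - [-19.5,-29.9,0]
  jaw: [0,0,0,0,0,0,0,0]

```text
time_s: 2.1
eef_pos: [0.6326, -0.1098, 0.2987]
eef_rot: [-0.001, 0.013, 1.0, -0.0]
wrist_force: [0.0, 1.6, 1.2]
opening: -0.002
grasp_force: 0.0
```

```bash
python3 g.py 56,33,194
```

```text
t 2.1 sel-frame tcp mm [56.  30.4] z 298.7 F sel [0.  1.6] open -0.0
dr [-0.   -0.02 -0.04]
56,33,194 xyz cm [-0.02  0.26 10.47]
```

Request:
send_rows:
  dr:
    - [0,0,0]
    - [0,0,0]
    - [0,0,0]
    - [0,0,0]
    - [0,0,0]
    - [0,0,0]
    - [0,0,0]
    - [0,0,0]
  xyz:
    - [0,0,2]
    - [0,0,4]
    - [0,0,6]
    - [0,0,8]
    - [0,0,9.5]
    - [0,0,10.6]
    - [0,0,10.6]
    - [0,0,10.6]
  jaw: [0,0,0,0,0,0,0,0]

```text
time_s: 3.1
eef_pos: [0.6326, -0.1068, 0.1951]
eef_rot: [0.001, 0.011, 1.0, -0.0]
wrist_force: [-0.2, -0.1, 1.5]
opening: 0.002
grasp_force: 0.0
```

```bash
python3 g.py 31,33,194; python3 -c "
from h import *
a=ctrl.camera('top')[110:260,330:480,::-1];b=ctrl.camera('side')[170:320,260:410,::-1]
cv2.imwrite('pics/d.png',np.hstack([cv2.resize(i,(396,396),interpolation=cv2.INTER_CUBIC) for i in(a,b)]))"
```

```text
t 3.1 sel-frame tcp mm [55.8 33.4] z 195.1 F sel [-0.2 -0.1] open 0.0
dr [-0.    0.01 -0.  ]
31,33,194 xyz cm [ 2.49 -0.04  0.1 ]
```

View pics/d.png

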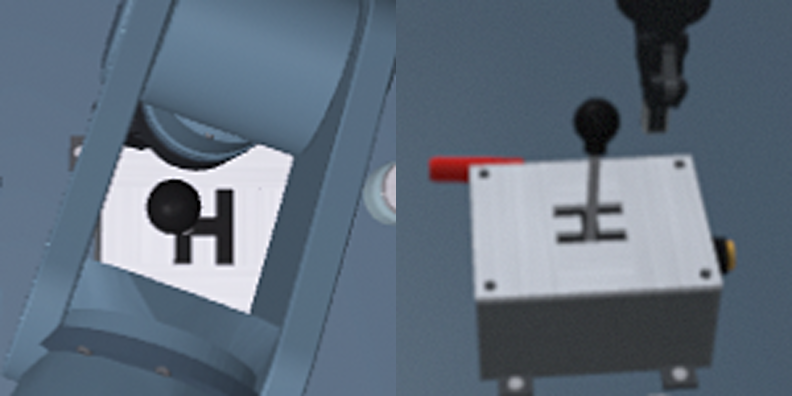

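The side view shows the knob at (597,120) and the shut fingertips about 50 mm forward of it, at knob height with nothing touching. Next I push back gently.

Request:
send_rows:
  dr:
    - [0,0,0]
    - [0,0,0]
    - [0,0,0]
    - [0,0,0]
    - [0,0,0]
    - [0,0,0]
    - [0,0,0]
    - [0,0,0]
  xyz:
    - [0.6,0,0]
    - [1.1,0,0]
    - [1.5,0,0]
    - [1.8,0,0]
    - [2.0,0,0]
    - [2.2,0,0]
    - [2.4,0,0]
    - [2.4,0,0]
  jaw: [0,0,0,0,0,0,0,0]

```text
time_s: 4.2
eef_pos: [0.6083, -0.1061, 0.1947]
eef_rot: [0.0, 0.011, 1.0, -0.0]
wrist_force: [4.4, 0.3, 1.9]
opening: 0.005
grasp_force: 1.4
```

```bash
python3 g.py 31,33,194; python3 -c "
from h import *
a=ctrl.camera('top')[110:260,330:480,::-1];b=ctrl.camera('side')[170:320,260:410,::-1]
cv2.imwrite('pics/e.png',np.hstack([cv2.resize(i,(396,396),interpolation=cv2.INTER_CUBIC) for i in(a,b)]))"
```

```text
t 4.2 sel-frame tcp mm [31.6 33.6] z 194.7 F sel [4.4 0.4] open 0.0
dr [-0.    0.01 -0.  ]
31,33,194 xyz cm [ 0.06 -0.06  0.07]
```

View pics/e.png

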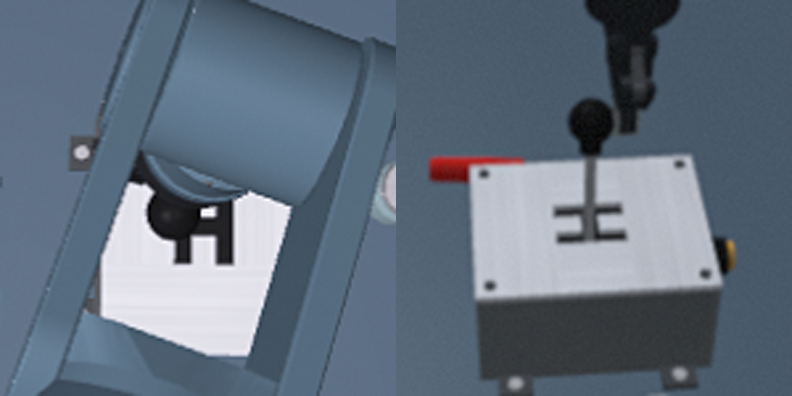

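The knob now sits at (591,119) in the side panel and (173,214) in the top panel, touched by the finger at 4.4 N. I'll triangulate it.

```bash
python3 -c "
from h import *
k=150/396
for t,s in(((173,207),(201,120)),((173,214),(195,119))):
    p,e=tri((t[0]*k+330,t[1]*k+110),(s[0]*k+260,s[1]*k+170));y=-.022
    d=(p[:2]-[.576,-.139]);print(np.round(p,4),round(e,4),np.round([d[0]+y*d[1],d[1]-y*d[0]],4))"
```

```text
[ 0.5839 -0.1064  0.1905] 0.0016 [0.0071 0.0328]
[ 0.5788 -0.1062  0.1917] 0.0017 [0.002  0.0329]
```

Request:
send_rows:
  dr:
    - [0,0,0]
    - [0,0,0]
    - [0,0,0]
    - [0,0,0]
    - [0,0,0]
    - [0,0,0]
    - [0,0,0]
    - [0,0,0]
  xyz:
    - [0.1,0,0]
    - [0.15,0,0]
    - [0.15,0,0]
    - [-1,0,0]
    - [-2,0,0]
    - [-2,2,0]
    - [-2,4,0]
    - [-2,5.5,0]
  jaw: [0,0,0,0,0,0,0,0]

```text
time_s: 5.3
eef_pos: [0.629, -0.0493, 0.1941]
eef_rot: [-0.0, 0.01, 1.0, 0.0]
wrist_force: [-1.0, 0.1, -0.0]
opening: -0.001
grasp_force: 0.0
```

```bash
python3 g.py 0,89,194 0,75,194
```

```text
t 5.3 sel-frame tcp mm [51.  90.8] z 194.1 F sel [-1.   0.1] open -0.0
dr [ 0.   -0.01  0.01]
0,89,194 xyz cm [ 5.1  -0.18  0.01]
0,75,194 xyz cm [ 5.1  -1.58  0.01]
```

Move behind the left side, then view to confirm the fore position before pushing across.

Request:
send_rows:
  dr:
    - [0,0,0]
    - [0,0,0]
    - [0,0,0]
    - [0,0,0]
    - [0,0,0]
    - [0,0,0]
    - [0,0,0]
    - [0,0,0]
  xyz:
    - [1,0,0]
    - [2.5,0,0]
    - [4,0,0]
    - [5.1,0,0]
    - [5.1,0,0]
    - [5.1,-0.5,0]
    - [5.1,-1,0]
    - [5.1,-1,0]
  jaw: [0,0,0,0,0,0,0,0]

```text
time_s: 6.3
eef_pos: [0.5783, -0.061, 0.1942]
eef_rot: [-0.0, 0.011, 1.0, -0.0]
wrist_force: [-0.1, -0.2, -0.2]
opening: -0.002
grasp_force: 0.0
```

```bash
python3 g.py 0,67,194 0,0,194; python3 -c "
from h import *
a=ctrl.camera('top')[110:260,330:480,::-1];b=ctrl.camera('side')[170:320,260:410,::-1]
cv2.imwrite('pics/f.png',np.hstack([cv2.resize(i,(396,396),interpolation=cv2.INTER_CUBIC) for i in(a,b)]))"
```

```text
t 6.3 sel-frame tcp mm [ 0.6 78.1] z 194.2 F sel [-0.1 -0.2] open -0.0
dr [-0.   -0.   -0.01]
0,67,194 xyz cm [ 0.06 -1.11  0.02]
0,0,194 xyz cm [ 0.05 -7.81  0.02]
```

View pics/f.png

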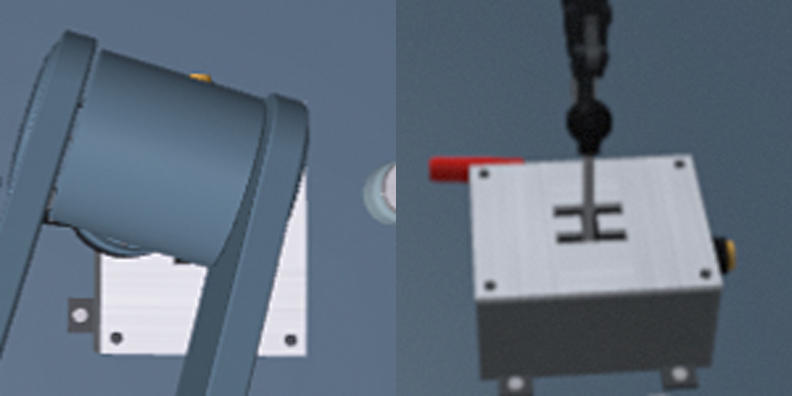

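The side view shows the stem aligned with the cross slot at (589,200), and the knob at (589,121) with the finger behind it on the left. Next I push it across.

Request:
send_rows:
  dr:
    - [0,0,0]
    - [0,0,0]
    - [0,0,0]
    - [0,0,0]
    - [0,0,0]
    - [0,0,0]
    - [0,0,0]
    - [0,0,0]
  xyz:
    - [0,-0.6,0]
    - [0,-1.2,0]
    - [0,-1.8,0]
    - [0,-2.4,0]
    - [0,-3,0]
    - [0,-3.6,0]
    - [0,-4.2,0]
    - [0,-4.2,0]
  jaw: [0,0,0,0,0,0,0,0]

```text
time_s: 7.4
eef_pos: [0.5771, -0.103, 0.1942]
eef_rot: [-0.0, 0.011, 1.0, -0.0]
wrist_force: [-0.7, 1.8, 0.9]
opening: 0.0
grasp_force: 0.9
```

Request:
send_rows:
  dr:
    - [0,0,0]
    - [0,0,0]
    - [0,0,0]
    - [0,0,0]
    - [0,0,0]
    - [0,0,0]
    - [0,0,0]
    - [0,0,0]
  xyz:
    - [0,-0.5,0]
    - [0,-1,0]
    - [0,-1.5,0]
    - [0,-2,0]
    - [0,-2.4,0]
    - [0,-2.7,0]
    - [0,-2.9,0]
    - [0,-2.9,0]
  jaw: [0,0,0,0,0,0,0,0]

```text
time_s: 8.4
eef_pos: [0.5765, -0.1315, 0.1942]
eef_rot: [-0.0, 0.011, 1.0, -0.0]
wrist_force: [0.7, 2.0, 1.5]
opening: 0.005
grasp_force: 1.0
```

```bash
python3 g.py; python3 -c "
from h import *
a=ctrl.camera('top')[110:260,330:480,::-1];b=ctrl.camera('side')[170:320,260:410,::-1]
cv2.imwrite('pics/g.png',np.hstack([cv2.resize(i,(396,396),interpolation=cv2.INTER_CUBIC) for i in(a,b)]))"
```

```text
t 8.4 sel-frame tcp mm [0.3 7.5] z 194.2 F sel [0.6 2.1] open 0.0
dr [-0. -0. -0.]
```

View pics/g.png

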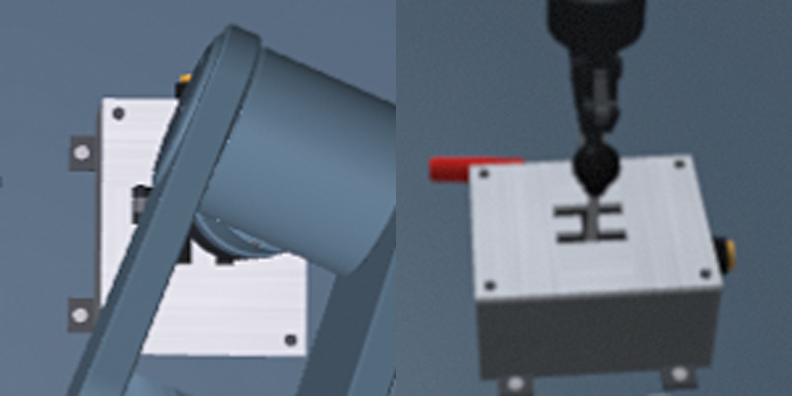

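The knob has moved across to (596,167) in the side panel. I'll compute how far is left.

```bash
python3 -c "
from h import *
k=150/396
p=atz('side',(200*k+260,167*k+170),.19);d=p[:2]-[.576,-.139];y=-.022
print(p,d[0]+y*d[1],d[1]-y*d[0])"
```

```text
[ 0.57644999 -0.16410679  0.19      ] 0.0010023430682284695 -0.02509688793859223
```

Request:
send_rows:
  dr:
    - [0,0,0]
    - [0,0,0]
    - [0,0,0]
    - [0,0,0]
    - [0,0,0]
    - [0,0,0]
    - [0,0,0]
    - [0,0,0]
  xyz:
    - [0,-0.1,0]
    - [0,-0.2,0]
    - [0,-0.3,0]
    - [0,-0.4,0]
    - [0,-0.4,0]
    - [0,-0.4,0]
    - [0,-0.4,0]
    - [0,-0.4,0]
  jaw: [0,0,0,0,0,0,0,0]

```text
time_s: 9.5
eef_pos: [0.5764, -0.1353, 0.1942]
eef_rot: [-0.0, 0.011, 1.0, 0.0]
wrist_force: [1.1, 2.4, -0.7]
opening: -0.001
grasp_force: 1.1
```

Request:
send_rows:
  dr:
    - [0,0,0]
    - [0,0,0]
    - [0,0,0]
    - [0,0,0]
    - [0,0,0]
    - [0,0,0]
    - [0,0,0]
    - [0,0,0]
  xyz:
    - [0,-0.1,0]
    - [0,-0.2,0]
    - [0,-0.3,0]
    - [0,-0.4,0]
    - [0,-0.5,0]
    - [0,-0.5,0]
    - [0,-0.5,0]
    - [0,-0.5,0]
  jaw: [0,0,0,0,0,0,0,0]

```text
time_s: 10.5
eef_pos: [0.5763, -0.1403, 0.1943]
eef_rot: [-0.0, 0.011, 1.0, -0.0]
wrist_force: [-0.5, 1.3, -2.3]
opening: -0.001
grasp_force: 1.1
```

```bash
python3 g.py
```

```text
t 10.5 sel-frame tcp mm [ 0.3 -1.3] z 194.3 F sel [-0.5  1.3] open -0.0
dr [-0. -0. -0.]
```

Request:
send_rows:
  dr:
    - [0,0,0]
    - [0,0,0]
    - [0,0,0]
    - [0,0,0]
    - [0,0,0]
    - [0,0,0]
    - [0,0,0]
    - [0,0,0]
  xyz:
    - [0,-0.05,0]
    - [0,-0.1,0]
    - [0,-0.15,0]
    - [0,-0.2,0]
    - [0,-0.2,0]
    - [0,-0.2,0]
    - [0,-0.2,0]
    - [0,-0.2,0]
  jaw: [0,0,0,0,0,0,0,0]

```text
time_s: 11.5
eef_pos: [0.5763, -0.1423, 0.1943]
eef_rot: [0.0, 0.011, 1.0, -0.0]
wrist_force: [-0.2, 1.9, -1.7]
opening: 0.0
grasp_force: 1.2
```

Request:
send_rows:
  dr:
    - [0,0,0]
    - [0,0,0]
    - [0,0,0]
    - [0,0,0]
    - [0,0,0]
    - [0,0,0]
    - [0,0,0]
    - [0,0,0]
  xyz:
    - [0,1,0]
    - [0,2.5,0]
    - [1,3,0]
    - [2.5,3,0]
    - [4,3,0]
    - [5.5,3,0]
    - [6,3,0]
    - [6,3,0]
  jaw: [0,0,0,0,0,0,0,0]

```text
time_s: 12.5
eef_pos: [0.5168, -0.1111, 0.1946]
eef_rot: [0.0, 0.011, 1.0, -0.0]
wrist_force: [0.7, 0.1, -0.4]
opening: -0.001
grasp_force: 0.0
```

```bash
python3 g.py -60,-34,194; python3 -c "
from h import *
a=ctrl.camera('top')[110:260,330:480,::-1];b=ctrl.camera('side')[170:320,260:410,::-1]
cv2.imwrite('pics/i.png',np.hstack([cv2.resize(i,(396,396),interpolation=cv2.INTER_CUBIC) for i in(a,b)]))"
```

```text
t 12.5 sel-frame tcp mm [-59.8  26.6] z 194.6 F sel [0.7 0.1] open -0.0
dr [-0.    0.01 -0.01]
-60,-34,194 xyz cm [ 0.02 -6.06  0.06]
```

View pics/i.png

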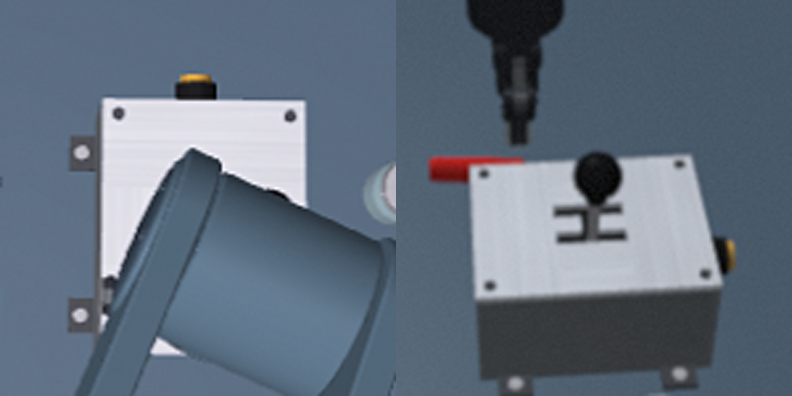

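The knob is at (598,177) in the side panel, with the finger clear behind it to the left.

```bash
python3 -c "
from h import *
k=150/396
for z in(.187,.19):
  p=atz('side',(202*k+260,177*k+170),z);d=p[:2]-[.576,-.139];y=-.022
  print(p,d[0]+y*d[1],d[1]-y*d[0])"
```

```text
[ 0.577024  -0.1727526  0.187    ] 0.001766552604218716 -0.033730068657108925
[ 0.5765212  -0.17603638  0.19      ] 0.0013359987344949017 -0.037024915163484245
```

Request:
send_rows:
  dr:
    - [0,0,0]
    - [0,0,0]
    - [0,0,0]
    - [0,0,0]
    - [0,0,0]
    - [0,0,0]
    - [0,0,0]
    - [0,0,0]
  xyz:
    - [0,-1,0]
    - [0,-2,0]
    - [0,-3,0]
    - [0,-4,0]
    - [0,-5,0]
    - [0,-6,0]
    - [0,-6,0]
    - [0,-6,0]
  jaw: [0,0,0,0,0,0,0,0]

```text
time_s: 13.6
eef_pos: [0.5155, -0.1708, 0.1942]
eef_rot: [-0.0, 0.011, 1.0, 0.0]
wrist_force: [0.7, -0.2, 0.3]
opening: -0.003
grasp_force: 0.0
```

Request:
send_rows:
  dr:
    - [0,0,0]
    - [0,0,0]
    - [0,0,0]
    - [0,0,0]
    - [0,0,0]
    - [0,0,0]
    - [0,0,0]
    - [0,0,0]
  xyz:
    - [-1,0,0]
    - [-2,0,0]
    - [-2.5,0,0]
    - [-3,0,0]
    - [-3.5,0,0]
    - [-4,0,0]
    - [-4.5,0,0]
    - [-4.5,0,0]
  jaw: [0,0,0,0,0,0,0,0]

```text
time_s: 14.6
eef_pos: [0.5609, -0.172, 0.1942]
eef_rot: [0.0, 0.011, 1.0, -0.0]
wrist_force: [-1.8, -0.5, 1.6]
opening: 0.007
grasp_force: 0.9
```

```bash
python3 g.py 10,-34,191
```

```text
t 14.6 sel-frame tcp mm [-14.4 -33.3] z 194.2 F sel [-1.7 -0.5] open 0.01
dr [-0.  0. -0.]
10,-34,191 xyz cm [-2.44 -0.07  0.32]
```

Moving freely at about 2 N, so it is in the lane. I continue pushing.

Request:
send_rows:
  dr:
    - [0,0,0]
    - [0,0,0]
    - [0,0,0]
    - [0,0,0]
    - [0,0,0]
    - [0,0,0]
    - [0,0,0]
    - [0,0,0]
  xyz:
    - [-0.4,0,0]
    - [-0.8,0,0.1]
    - [-1.2,0,0.2]
    - [-1.6,0,0.3]
    - [-2.0,0,0.3]
    - [-2.4,0,0.3]
    - [-2.4,0,0.3]
    - [-2.4,0,0.3]
  jaw: [0,0,0,0,0,0,0,0]

```text
time_s: 15.6
eef_pos: [0.5845, -0.1724, 0.191]
eef_rot: [-0.0, 0.011, 1.0, 0.0]
wrist_force: [-2.1, 0.3, -1.8]
opening: -0.001
grasp_force: 1.0
```

Request:
send_rows:
  dr:
    - [0,0,0]
    - [0,0,0]
    - [0,0,0]
    - [0,0,0]
    - [0,0,0]
    - [0,0,0]
    - [0,0,0]
    - [0,0,0]
  xyz:
    - [-0.05,0,0]
    - [-0.1,0,0]
    - [-0.15,0,0]
    - [-0.2,0,0]
    - [-0.25,0,0]
    - [-0.3,0,0]
    - [-0.3,0,0]
    - [-0.3,0,0]
  jaw: [0,0,0,0,0,0,0,0]

```text
time_s: 16.6
eef_pos: [0.5876, -0.1725, 0.1913]
eef_rot: [0.0, 0.011, 1.0, 0.0]
wrist_force: [-2.4, 1.2, -2.8]
opening: 0.002
grasp_force: 1.3
```

```bash
python3 g.py
```

```text
t 16.6 sel-frame tcp mm [ 12.3 -33.3] z 191.3 F sel [-2.4  1.2] open 0.0
dr [ 0.  0. -0.]
```

Request:
send_rows:
  dr:
    - [0,0,0]
    - [0,0,0]
    - [0,0,0]
    - [0,0,0]
    - [0,0,0]
    - [0,0,0]
    - [0,0,0]
    - [0,0,0]
  xyz:
    - [-0.05,0,0]
    - [-0.1,0,0]
    - [-0.15,0,0]
    - [-0.2,0,0]
    - [-0.2,0,0]
    - [-0.2,0,0]
    - [-0.2,0,0]
    - [-0.2,0,0]
  jaw: [0,0,0,0,0,0,0,0]

```text
time_s: 17.6
eef_pos: [0.5896, -0.1726, 0.1913]
eef_rot: [0.0, 0.011, 1.0, -0.0]
wrist_force: [-3.1, -0.1, -1.6]
opening: 0.002
grasp_force: 1.3
```

Request:
send_rows:
  dr:
    - [0,0,0]
    - [0,0,0]
    - [0,0,0]
    - [0,0,0]
    - [0,0,0]
    - [0,0,0]
    - [0,0,0]
    - [0,0,0]
  xyz:
    - [-0.05,0,0]
    - [-0.1,0,0]
    - [-0.1,0,0]
    - [-0.1,0,0]
    - [-0.1,0,0]
    - [-0.1,0,0]
    - [-0.1,0,0]
    - [-0.1,0,0]
  jaw: [0,0,0,0,0,0,0,0]

```text
time_s: 18.6
eef_pos: [0.5906, -0.1726, 0.1913]
eef_rot: [-0.0, 0.011, 1.0, -0.0]
wrist_force: [-2.8, 1.0, -1.4]
opening: -0.002
grasp_force: 1.4
```

Not yet at the stop. I keep creeping until the force rises.

Request:
send_rows:
  dr:
    - [0,0,0]
    - [0,0,0]
    - [0,0,0]
    - [0,0,0]
    - [0,0,0]
    - [0,0,0]
    - [0,0,0]
    - [0,0,0]
  xyz:
    - [-0.05,0,0]
    - [-0.1,0,0]
    - [-0.1,0,0]
    - [-0.1,0,0]
    - [-0.1,0,0]
    - [-0.1,0,0]
    - [-0.1,0,0]
    - [-0.1,0,0]
  jaw: [0,0,0,0,0,0,0,0]

```text
time_s: 19.6
eef_pos: [0.5915, -0.1726, 0.1913]
eef_rot: [-0.0, 0.011, 1.0, 0.0]
wrist_force: [-3.6, 1.6, -3.0]
opening: -0.0
grasp_force: 1.9
```

Request:
send_rows:
  dr:
    - [0,0,0]
    - [0,0,0]
    - [0,0,0]
    - [0,0,0]
    - [0,0,0]
    - [0,0,0]
    - [0,0,0]
    - [0,0,0]
  xyz:
    - [-0.05,0,0]
    - [-0.1,0,0]
    - [-0.1,0,0]
    - [-0.1,0,0]
    - [-0.1,0,0]
    - [-0.1,0,0]
    - [-0.1,0,0]
    - [-0.1,0,0]
  jaw: [0,0,0,0,0,0,0,0]

```text
time_s: 20.6
eef_pos: [0.5925, -0.1727, 0.1913]
eef_rot: [-0.0, 0.011, 1.0, 0.0]
wrist_force: [-5.0, 1.3, -2.7]
opening: -0.001
grasp_force: 2.4
```

```bash
python3 g.py; python3 -c "
from h import *
b=ctrl.camera('side')[170:320,260:410,::-1]
cv2.imwrite('pics/j.png',cv2.resize(b,(396,396),interpolation=cv2.INTER_CUBIC))"
```

```text
t 20.6 sel-frame tcp mm [ 17.3 -33.3] z 191.3 F sel [-5.   1.1] open -0.0
dr [ 0. -0. -0.]
```

View pics/j.png

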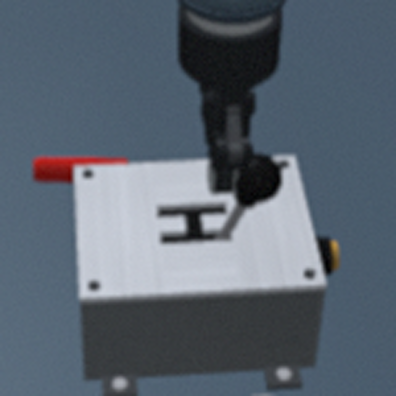

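The stem is at the far end of the right lane (230,235), the knob is at (258,179), and the force is rising. I give it a little more to be sure it is home.

Request:
send_rows:
  dr:
    - [0,0,0]
    - [0,0,0]
    - [0,0,0]
    - [0,0,0]
    - [0,0,0]
    - [0,0,0]
    - [0,0,0]
    - [0,0,0]
  xyz:
    - [-0.05,0,0]
    - [-0.1,0,0]
    - [-0.1,0,0]
    - [-0.1,0,0]
    - [-0.1,0,0]
    - [-0.1,0,0]
    - [-0.1,0,0]
    - [-0.1,0,0]
  jaw: [0,0,0,0,0,0,0,0]

```text
time_s: 21.65
eef_pos: [0.5933, -0.1727, 0.1911]
eef_rot: [-0.0, 0.011, 1.0, 0.0]
wrist_force: [-6.3, 1.6, -4.5]
opening: 0.002
grasp_force: 2.8
```

Request:
send_rows:
  dr:
    - [0,0,0]
    - [0,0,0]
    - [0,0,0]
    - [0,0,0]
    - [0,0,0]
    - [0,0,0]
    - [0,0,0]
    - [0,0,0]
  xyz:
    - [-0.05,0,0]
    - [-0.1,0,0]
    - [-0.1,0,0]
    - [-0.1,0,0]
    - [-0.1,0,0]
    - [-0.1,0,0]
    - [-0.1,0,0]
    - [-0.1,0,0]
  jaw: [0,0,0,0,0,0,0,0]

```text
time_s: 22.65
eef_pos: [0.5941, -0.1727, 0.191]
eef_rot: [-0.001, 0.011, 1.0, 0.0]
wrist_force: [-6.7, 1.2, -4.5]
opening: -0.002
grasp_force: 3.1
```

```bash
python3 g.py; python3 -c "
from h import *
k=150/396
p=atz('side',(258*k+260,179*k+170),.1825);d=p[:2]-[.576,-.139];y=-.022
print(p,d[0]+y*d[1],d[1]-y*d[0])"
```

```text
t 22.65 sel-frame tcp mm [ 18.8 -33.3] z 191.0 F sel [-6.7  1.1] open -0.0
dr [ 0.   -0.01 -0.  ]
[ 0.62194278 -0.17450531  0.1825    ] 0.046723898876995885 -0.03449457270744583
```

Request:
send_rows:
  dr:
    - [0,0,0]
    - [0,0,0]
    - [0,0,0]
    - [0,0,0]
    - [0,0,0]
    - [0,0,0]
    - [0,0,0]
    - [0,0,0]
  xyz:
    - [-0.1,0,0]
    - [-0.2,0,0]
    - [-0.2,0,0]
    - [0,0,0]
    - [0.5,0,0]
    - [2,0,0]
    - [4,0,0]
    - [6,0,0]
  jaw: [0,0,0,0,0,0,0,0]

```text
time_s: 23.65
eef_pos: [0.5359, -0.1722, 0.193]
eef_rot: [0.003, 0.011, 1.0, -0.001]
wrist_force: [-0.0, -0.4, 0.0]
opening: -0.005
grasp_force: 0.0
```

Request:
send_rows:
  dr:
    - [0,0,0]
    - [0,0,0]
    - [0,0,0]
    - [0,0,0]
    - [0,0,0]
    - [0,0,0]
    - [0,0,0]
    - [0,0,0]
  xyz:
    - [0,0,-2]
    - [0,0,-5]
    - [2,2,-9]
    - [5,5,-12]
    - [8,9,-12]
    - [11,13,-12]
    - [14,17,-12]
    - [14,17,-12]
  jaw: [0,0,0,0,0,0,0,0]

```text
time_s: 24.65
eef_pos: [0.3985, 0.0035, 0.3132]
eef_rot: [0.003, 0.009, 1.0, -0.0]
wrist_force: [0.7, -0.7, -0.2]
opening: 0.001
grasp_force: 0.0
```

```bash
python3 g.py; python3 -c "
from h import *
a=ctrl.camera('top')[110:310,280:540,::-1];b=ctrl.camera('side')[170:320,260:410,::-1]
cv2.imwrite('pics/k.png',np.hstack([cv2.resize(a,None,fx=1.5,fy=1.98),cv2.resize(b,(396,396),interpolation=cv2.INTER_CUBIC)]))"
```

```text
t 24.65 sel-frame tcp mm [-180.6  138.5] z 313.2 F sel [ 0.7 -0.6] open 0.0
dr [-0.01  0.06  0.03]
```

View pics/k.png

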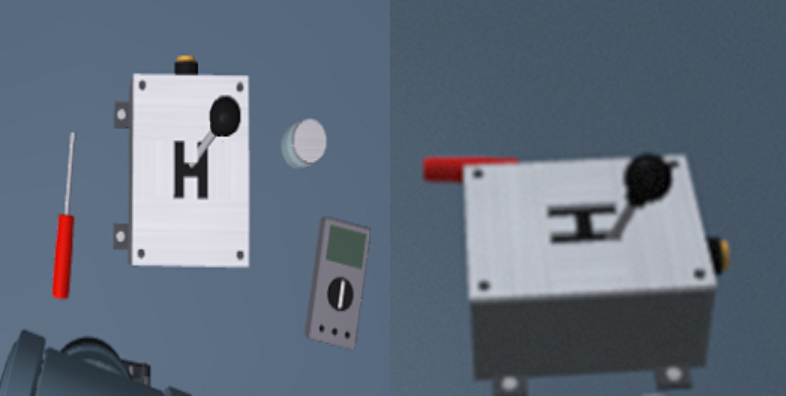

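The knob is at (225,116) in the top panel and (649,178) in the side panel, with the stem at the forward end of the right lane. The other objects look undisturbed and the arm is clear. One last numeric check comes before handing in.

```bash
python3 -c "
from h import *
k=150/396
p,e=tri((430,168.6),(259*k+260,178*k+170));d=p[:2]-[.576,-.139];y=-.022
x=d[0]+y*d[1];print(p,e,x,d[1]-y*d[0])
if x>.0435: print(ctrl.hand_in())"
```

```text
[ 0.62198803 -0.17418497  0.18315596] 0.0015455685528513751 0.046762099041142556 -0.034173232544953525
the job is handed in; nothing more can be done
None
```

The lever was pushed to the cross slot, across, and forward until it stopped in the third slot; the last camera measurement put the knob 47 mm forward and 34 mm right of centre (45 and 34 expected). The other items looked undisturbed, and I handed the job in at about 25 s with the arm clear.

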